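# Take off an eyelet spacing with sprung tweezers

### The job

Pick up the sprung tweezers from the shoemaker's bench, keep them level and, without touching the wooden block with them, hold their two points about a centimetre or two above the pair of eyelets on it; squeeze until one point stands over the middle of each eyelet. Keep that gap steady for a couple of seconds and finish while still holding the tweezers there; do not put them down, and leave the other loose things on the bench where they are.

Things in the scene. Friction and masses are not known exactly. Their poses are not given: they have to be found in the camera images.
- tweezers: plain steel sprung tweezers lying flat, 200 mm long, 24 mm high, about 70 g, arms spread sideways. Origin: underside, on the centre line midway between the finger plates; x along the centre line to the points, y to the left arm, z up. Head 34 x 22 x 24 mm at x -120 to -86 mm; arms hinge at x -95, y +-5 mm; points at x +80 mm. Balances 10 mm behind the plates' middle. Points: 4 mm wires
- grip (a point): centre of the grip, midway between the two finger plates, 12 mm above the tweezers' underside. Each arm has a finger plate 36 mm long (x -18 to +18 mm), 8 mm thick, 24 mm high: pinch the pair from outside along y. Over the plates' middle the open tweezers are 41 mm wide (43 mm at the front ends)
- left_arm (a joint): closing angle of the left arm, rad: 0 open (points 52 mm apart), stop at 0.145 (points almost together); the right arm mirrors it. Points' gap = about 52 mm - 350 mm x angle; width over the plates = about 41 mm - 190 mm x angle. The arms spring open: each finger pushes about 95 N per rad at the plates (5.5 to 8.7 N for gaps of 32 to 20 mm)
- left_tip (a point): the left point of the tweezers, its lower end, 2.5 mm above the level of the tweezers' underside (the wire turns down there)
- right_tip (a point): the right point of the tweezers, its lower end, 2.5 mm above the level of the tweezers' underside
- block: dark hardwood setting block fixed to the bench, 70 mm (x) by 110 mm (y) by 30 mm high, origin at the centre of its underside; its x points roughly away from the robot (within 0.35 rad)
- eyelet_a: steel eyelet fixed on top of the block: a flat ring 16 mm across with a 9 mm hole, 3 mm high; origin at the centre of its underside (on the block's top), z up. It is the one on the block's +y (left) half; the two lie on one line along the block's y, centres 20 to 32 mm apart
- eyelet_b: the other steel eyelet, alike, on the block's -y (right) half
- spool: bystander: wooden thread spool standing, 40 mm across, 45 mm high, origin at the centre of its underside
- wax: bystander: round cake of hard wax, 44 mm across, 18 mm high, origin at the centre of its underside
- tin: bystander: metal tin, 70 mm across, 55 mm high, origin at the centre of its underside
- hammer: bystander: hammer lying at the robot's right
- awl: bystander: awl with wooden handle, 150 mm long, lying at the robot's left
- bottle: bystander: amber bottle, 60 mm across, 140 mm high, origin at the centre of its underside
Mind the look-alikes: they are no part of the job. Of the things shaped like the block, the dark wooden one is meant.

How it is judged:
By the outcome, as a careful person would: the job done as asked, in the order asked, and still so for the second after the job is handed in, while the arm keeps its last pose, push and grip.
It also fails if it takes over 45 s, if anything falls off the work surface, if the arm or the gripper's body presses on something with over 40 N, if the wrist force passes 120 N, or if a joint passes its speed limit or range.

### The arm

A 6-joint arm with a two-finger parallel gripper is mounted at the origin on the work surface. World frame = base frame: x ahead of the robot, y to its left, z up, the work surface at z = 0. Lengths are in mm, angles in rad, forces in N, time in s.
With the tool pointing down it reaches from about 350 to 875 mm from the base axis. Payload 4.2 kg.
Tool frame: the origin (TCP) lies between the finger pads; the fingertips stand 25 mm ahead of it and the grasp point (between the pads) lies 6 mm ahead of it; z points along the fingers, y is the line along which they close (so a half turn about z gives the same grasp; the last joint's range is limited). The gripper opens to 85 mm and grips with 20 to 120 N. Pads are 22 mm wide; open, the fingers measure 114 mm over their backs; the gripper's body (76 mm by 85 mm) begins 54 mm behind the grasp point. The pads swing forward as they close: fully open they stand 13 mm farther back than shut.
Start: joints at [-0.942, 0.385, 0.008, 0, -1.194, -0.259], TCP at [225.907, -582.722, 256.312] pointing down, gripper open.
Joint ranges: [-3.14, 3.14], [-1.21, 2.06], [-1.07, 1.41], [-3.16, 2.05], [-2.99, -0.16], [-3.1, 3.1]. Speed limits (rad/s): [2.79, 2.79, 3.14, 3.14, 3.14, 3.14].

### API

Orientations are given as a unit quaternion [x, y, z, w].
In Python, from bench import read_state, get_image, job_done gives the robot as it stands.
- The arm moves only by the tool play_rows, never from a script. Its argument "series" is a list of rows, each a list of 6 numbers: the shift along the world's x, y, z in mm, then the turn, a rotation vector about the world's x, y, z in units of 6 degrees (1.0 is 6 degrees). A call has 1 to 20 rows; each row shifts and turns the commanded pose from where the row before left it; what a row does not reach is not made up. A row lasts 1/12 s, in which the tool goes at most 41.7 mm and 7.16 degrees, less where a joint would pass 70% of its speed; a pose out of reach is approached as far as the arm can. A call is refused whole if a number of a shift passes 41.7 or a number of a turn 1, either way. A call with a gripper value outside its range is refused whole. "gripper" is the opening, from 0 (shut) to 1 (fully open), set as the call begins (left out, the last holds). The fingers move at their own pace and stop on an object; the grip force is fixed at half the most. Time passes only in rows, so rows that do not move let the fingers close. It gives the time, the measured TCP pose, the force, the opening and the grip force at its end, in the units of the state.
- read_state(): the state, without advancing time (a new reading comes with each control period).
- get_image(name): name is "scene" or "top"; returns a dict with "image" (400x640x3 uint8, red, green, blue), "fx", "fy", "cx", "cy" (pixels), "eye" and "rotation" of the camera in the world. Camera axes: x right, y down, z forward; pixel columns grow to the right and rows downward; lengths in mm; the calibration is good to about 2 mm. A picture is of the moment at which its call begins. There is no depth.
- job_done(): hands the job in; it is judged then, once.
The state is a dict: "clock": time; "joints": joint angles; "joint_vel": joint speeds; "joint_efforts": joint torques, N m; "position": TCP position; "ee_rot": TCP orientation; "contact_force": force on the tool from outside, world axes, zero at the start; "wrist_torque": the same for the moment, N m; "gripper_width": finger opening in mm; "grasp_force": force on a finger pad.
Only numpy, scipy, OpenCV 4.12 (cv2) and the standard library are available. Lean on these libraries where they do the work, as an engineer would, in place of code of your own. Each camera call takes 0.05 s, during which the arm holds its last target. There are 200 camera calls.

## Working session

There is one attempt and no reset: what is moved stays moved. The work goes in short steps, Python scripts to look and compute and a tool call to move; the robot and the scene stay as the last step left them, time stands still between calls to the robot, and variables do not carry over. Pictures are saved under pics/ and viewed, at most 10 in all, crops included, and the job is handed in when it is done.

Besides the shell and the picture viewer there is one more tool, called after "Request:" as name(argument=value, ...) on one line, values as JSON. play_rows: Moves the arm, as the interface text tells. Its arguments: {"type":"object","properties":{"series":{"type":"array","items":{"type":"array","items":{"type":"number"}}},"gripper":{"type":"number"}},"required":["series"]}

```bash
mkdir -p pics
cat > h.py <<'E'
import numpy as np, cv2
from bench import read_state, get_image, job_done
def save(n,f,crop=None,s=1):
    d=get_image(n); im=d['image'][...,::-1].copy(); np.save('pics/'+f+'.npy',im)
    if crop: x0,y0,x1,y1=crop; im=im[y0:y1,x0:x1]
    cv2.imwrite('pics/'+f+'.png',cv2.resize(im,None,fx=s,fy=s,interpolation=cv2.INTER_CUBIC)); return d
def ray(d,u,v,z):
    r=np.array(d['rotation']).reshape(3,3)@np.array([(u-d['cx'])/d['fx'],(v-d['cy'])/d['fy'],1]); e=np.array(d['eye'])
    return e+r*(z-e[2])/r[2]
def proj(d,p):
    c=np.array(d['rotation']).reshape(3,3).T@(np.array(p,float)-d['eye']); return c[0]/c[2]*d['fx']+d['cx'],c[1]/c[2]*d['fy']+d['cy']
E
python3 - <<'E'
from h import *
for n in('scene','top'):
    d=save(n,n+'0'); print({k:np.round(v,3).tolist() for k,v in d.items() if k!='image'})
print(read_state())
E
```

```text
{'fx': 457.562, 'fy': 457.562, 'cx': 323.797, 'cy': 191.492, 'eye': [1418.418, -242.973, 714.494], 'rotation': [0.711, 0.54, -0.268, -0.36]}
{'fx': 412.971, 'fy': 412.971, 'cx': 317.527, 'cy': 200.783, 'eye': [383.577, 9.726, 1005.307], 'rotation': [-0.697, 0.711, -0.06, 0.076]}
{'clock': 0.1, 'joints': array([-9.42402429e-01,  3.85481448e-01,  6.75616153e-03, -4.14901109e-04,
       -1.19400942e+00, -2.58605515e-01]), 'joint_vel': array([-1.51046308e-03, -1.36816116e-03,  3.72118358e-03,  2.08389857e-03,
        7.78739590e-05,  2.26574017e-04]), 'joint_efforts': array([-2.64780201e-04, -3.93320096e+01,  1.88930494e+01,  4.19791326e+00,
       -2.55729748e-03,  3.73421869e-06]), 'position': array([ 225.73058488, -582.30306638,  255.33035509]), 'ee_rot': array([-1.83767228e-01,  9.82969292e-01,  9.58165981e-04, -2.41712275e-04]), 'contact_force': array([-0.00839548, -0.49622509,  0.41528479]), 'wrist_torque': array([ 0.01555508,  0.03233767, -0.049155  ]), 'grasp_force': 0.0, 'gripper_width': 85.26735563952462}
```

View pics/top0.png

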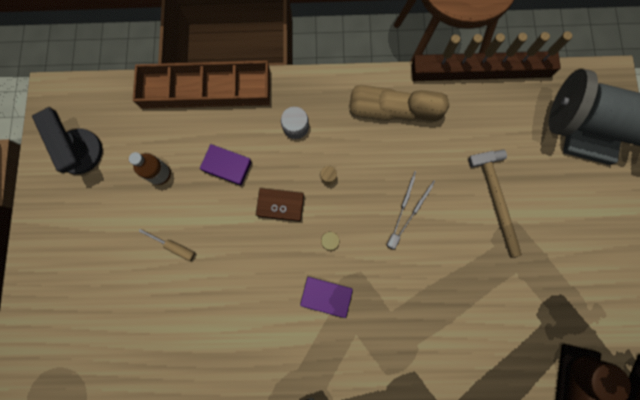

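View pics/scene0.png

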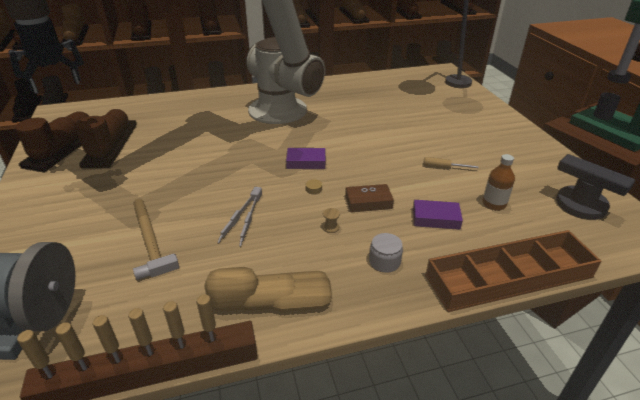

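The top view shows three block-shaped things: purple at (226,165), purple at (327,297), and dark wood at (280,205) with two eyelets. The dark wooden one is meant. The tweezers are the only pair, with the head at (393,242) and the points near (412,175) and (432,183). I'll confirm both in one crop.

```bash
cat >> h.py <<'E'
from scipy.spatial.transform import Rotation as R
_g=get_image
def get_image(n):
    d=dict(_g(n)); d['rotation']=R.from_quat(d['rotation']).as_matrix(); return d
E
python3 - <<'E'
from h import *
d=save('top','top1',(245,160,445,260),4)
im=np.load('pics/top1.npy').astype(int); b,g,r=im[...,0],im[...,1],im[...,2]
sat=im.max(2)-im.min(2); val=im.max(2)
m=(sat<45)&(val>90)
def cc(m,box,zs,mina=6):
    k=np.zeros(m.shape,np.uint8);x0,y0,x1,y1=box;k[y0:y1,x0:x1]=m[y0:y1,x0:x1]
    n,l,s,c=cv2.connectedComponentsWithStats(k)
    for i in range(1,n):
        if s[i,4]>=mina: print(s[i].tolist(),c[i].round(1),ray(d,*c[i],zs).round(1))
    return k
print('eye');cc(m,(262,195,300,218),33,4)
print('tw');k=cc(m,(382,165,440,255),12)
v,u=np.nonzero(k); print(len(u))
print('ends', [(int(a),int(bb)) for a,bb in zip(u[np.argsort(v)][:8],np.sort(v)[:8])])
blk=((val<95)&(r>b+15)); k=cc(blk,(250,180,310,228),30,100)
c=max(cv2.findContours(k,0,1)[0],key=cv2.contourArea);bx=cv2.boxPoints(cv2.minAreaRect(c));print([ray(d,*p,30).round(0)[:2] for p in bx])
print('z0 of wood',im[205,262],im[202,280],im[240,392],im[190,407])
E
```

```text
eye
[271, 204, 7, 8, 37] [274.  207.3] [559.2 134.4  33. ]
[279, 205, 8, 7, 38] [282.7 208.2] [556.4 113.5  33. ]
tw
[385, 170, 51, 81, 806] [407.5 211. ] [ 546.5 -187.9   12. ]
806
ends [(415, 170), (413, 171), (414, 171), (415, 171), (416, 171), (413, 172), (414, 172), (415, 172)]
[256, 188, 50, 35, 1326] [280.3 204.9] [565.2 119.6  30. ]
[array([536., 180.]), array([611., 172.]), array([594.,  58.]), array([520.,  68.])]
z0 of wood [31 47 75] [33 50 81] [152 154 149] [ 88  99 107]
```

View pics/top1.png

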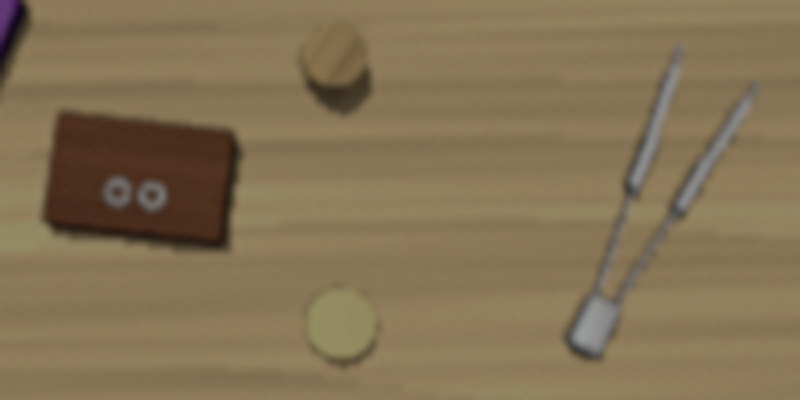

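The crop confirms the dark block, with eyelets at px (274,207) and (283,208). The tweezers' head is at crop (594,325), with points at crop (680,47) and (757,82). Next I'll work out the tweezers' pose.

Run:
```python
from h import *
d=get_image('top')
q=lambda c,z: ray(d,245+(c[0]+.5)/4-.5,160+(c[1]+.5)/4-.5,z)[:2]
h=q((597,322),24); L=q((680,46),6); Rt=q((757,82),6)
pl=q((632,190),24);pr=q((678,212),24)
t=(L+Rt)/2; a=t-h; l=np.linalg.norm(a); a/=l
print('head',h,'tips',L,Rt,'gap',np.linalg.norm(L-Rt),'len(183)',l,'yaw',np.arctan2(a[1],a[0]),'rear plates mid',(pl+pr)/2,'->org',(pl+pr)/2+18*a)
o1=t-80*a;o2=h+103*a;print('org',o1,o2)
s=read_state();y=R.from_quat(s['ee_rot']).as_matrix()[:,1];print('tool y ang',np.degrees(np.arctan2(y[1],y[0])),'turn units to tweezer y',(np.degrees(np.arctan2(a[1],a[0]))+90-np.degrees(np.arctan2(y[1],y[0])))/6)
print(s['position'])
```

```text
head [ 475.54942006 -149.19501719] tips [ 647.62179216 -212.53406479] [ 623.51512104 -258.42641367] gap 51.838588699027596 len(183) 181.79997689847036 yaw -0.4945279886610125 rear plates mid [ 547.35809219 -187.62822133] ->org [ 563.20156317 -196.17131371]
org [ 565.15303003 -197.51093977] [ 566.20928177 -198.08049023]
tool y ang 111.18203436792325 turn units to tweezer y -8.252733494882117
[ 225.80384334 -582.46111121  255.6562157 ]
```

Request:
play_rows(series=[[24.2, 27.5, -8, 0, 0, -0.59], [24.2, 27.5, -8, 0, 0, -0.59], [24.2, 27.5, -8, 0, 0, -0.59], [24.2, 27.5, -8, 0, 0, -0.59], [24.2, 27.5, -8, 0, 0, -0.59], [24.2, 27.5, -8, 0, 0, -0.59], [24.2, 27.5, -8, 0, 0, -0.59], [24.2, 27.5, -8, 0, 0, -0.59], [24.2, 27.5, -8, 0, 0, -0.59], [24.2, 27.5, -8, 0, 0, -0.59], [24.2, 27.5, -8, 0, 0, -0.59], [24.2, 27.5, -8, 0, 0, -0.59], [24.2, 27.5, -8, 0, 0, -0.59], [24.2, 27.5, -8, 0, 0, -0.58], [0, 0, 0, 0, 0, 0], [0, 0, 0, 0, 0, 0]], gripper=0.8)

```text
clock: 1.53
position: [565.4, -196.0, 143.3]
ee_rot: [0.243, 0.97, -0.0, -0.001]
contact_force: [-0.5, -1.5, 0.7]
gripper_width: 68.3
grasp_force: 0.0
```

Request:
play_rows(series=[[0, -0.6, -20, 0, 0, 0], [0, -0.6, -20, 0, 0, 0], [0, 0, -20, 0, 0, 0], [0, 0, -18, 0, 0, 0], [0, 0, -12, 0, 0, 0], [0, 0, -8, 0, 0, 0], [0, 0, -6, 0, 0, 0], [0, 0, -5, 0, 0, 0], [0, 0, -4, 0, 0, 0], [0, 0, 0, 0, 0, 0], [0, 0, 0, 0, 0, 0]])

```text
clock: 2.45
position: [564.9, -199.0, 31.7]
ee_rot: [0.245, 0.97, 0.0, 0.0]
contact_force: [-0.3, -0.0, -0.4]
gripper_width: 68.1
grasp_force: 0.0
```

Run:
```python
from h import *
print(read_state()['position'],read_state()['contact_force'])
save('scene','sc2',(180,140,340,260),5)
```

```text
[ 564.91850545 -199.01810203   31.6973727 ] [-0.2620194  -0.01569913 -0.43286153]
```

View pics/sc2.png

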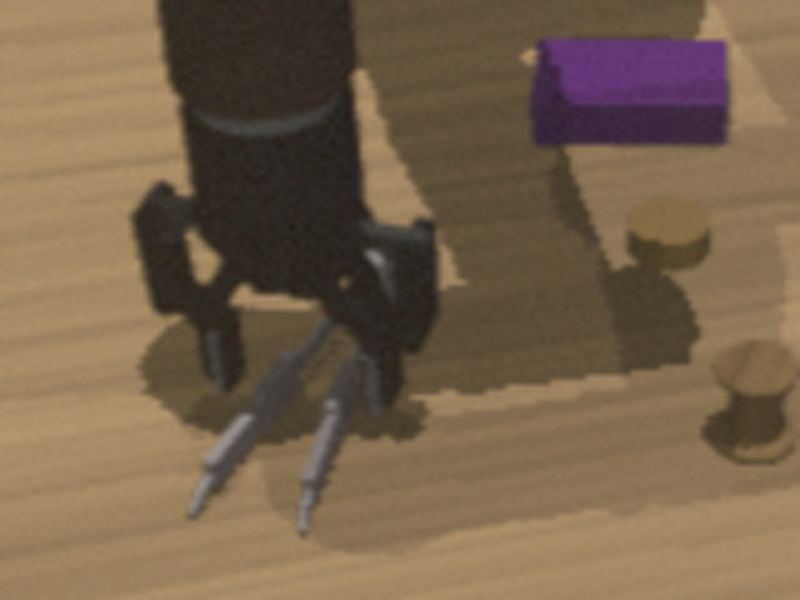

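The fingers straddle both finger plates, so I'll close.

Request:
play_rows(series=[[0, 0, -1.5, 0, 0, 0], [0, 0, 0, 0, 0, 0], [0, 0, 0, 0, 0, 0], [0, 0, 0, 0, 0, 0], [0, 0, 0, 0, 0, 0], [0, 0, 0, 0, 0, 0], [0, 0, 0, 0, 0, 0], [0, 0, 0, 0, 0, 0]], gripper=0.29)

```text
clock: 3.17
position: [566.1, -199.0, 31.5]
ee_rot: [0.244, 0.97, 0.0, 0.002]
contact_force: [-0.2, 0.4, 6.2]
gripper_width: 25.3
grasp_force: 9.7
```

Request:
play_rows(series=[[0, 0, 2, 0, 0, 0], [0, 0, 4, 0, 0, 0], [0, 0, 8, 0, 0, 0], [0, 0, 12, 0, 0, 0], [0, 0, 14, 0, 0, 0], [0, 0, 14, 0, 0, 0], [0, 0, 14, 0, 0, 0], [0, 0, 10, 0, 0, 0], [0, 0, 5, 0, 0, 0], [0, 0, 2, 0, 0, 0], [0, 0, 0, 0, 0, 0], [0, 0, 0, 0, 0, 0]])

```text
clock: 4.17
position: [564.2, -198.8, 114.1]
ee_rot: [0.245, 0.97, 0.0, -0.001]
contact_force: [-0.7, 0.3, -0.2]
gripper_width: 25.0
grasp_force: 7.8
```

Run:
```python
from h import *
save('scene','sc3',(180,110,340,230),5)
```

```text
(no output)
```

View pics/sc3.png

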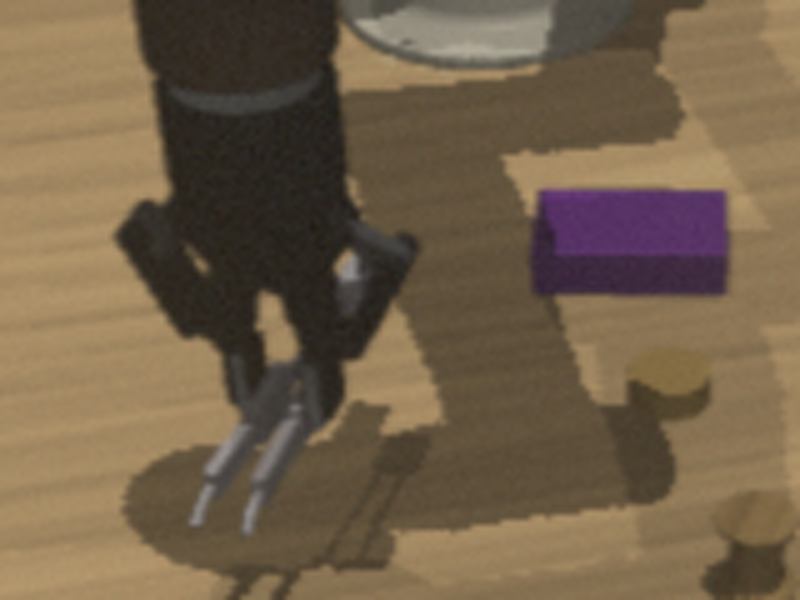

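Request:
play_rows(series=[[-2, 8, 0, 0, 0, 0.1], [-4, 15, 0, 0, 0, 0.15], [-5.6, 22, 0, 0, 0, 0.23], [-5.6, 22, 0, 0, 0, 0.23], [-5.6, 22, 0, 0, 0, 0.23], [-5.6, 22, 0, 0, 0, 0.23], [-5.6, 22, 0, 0, 0, 0.23], [-5.6, 22, 0, 0, 0, 0.23], [-5.6, 22, 0, 0, 0, 0.23], [-5.6, 22, 0, 0, 0, 0.23], [-5.6, 22, 0, 0, 0, 0.23], [-5.6, 22, 0, 0, 0, 0.23], [-5.6, 22, 0, 0, 0, 0.23], [-5.6, 22, 0, 0, 0, 0.23], [-5.6, 22, 0, 0, 0, 0.23], [-5, 20, 0, 0, 0, 0.2], [-2, 12, 0, 0, 0, 0.1], [0, 2, 0, 0, 0, 0], [0, 0, 0, 0, 0, 0], [0, 0, 0, 0, 0, 0]])

```text
clock: 5.88
position: [478.7, 143.7, 114.6]
ee_rot: [0.062, 0.998, -0.0, -0.0]
contact_force: [0.2, -0.2, -0.8]
gripper_width: 24.7
grasp_force: 7.8
```

Run:
```python
from h import *
d=save('top','t4',(225,145,345,235),6); 
e=save('scene','s4')
s=read_state(); M=R.from_quat(s['ee_rot']).as_matrix(); print(s['position'],M.round(4).tolist(),s['gripper_width'],s['grasp_force'])
a=np.load('pics/t4.png.npy') if 0 else cv2.imread('pics/t4.png')
b=cv2.resize(np.load('pics/s4.npy')[120:240,290:410],None,fx=4.5,fy=4.5,interpolation=cv2.INTER_CUBIC)
cv2.imwrite('pics/both4.png',np.vstack([cv2.resize(a[:300],(800,333)),np.zeros((1,800,3),np.uint8)]) if 0 else a)
cv2.imwrite('pics/s4c.png',b)
```

```text
[478.87694797 143.23920037 114.63239237] [[-0.9922, 0.1245, -0.0005], [0.1245, 0.9922, -0.0003], [0.0005, -0.0004, -1.0]] 24.739852768172675 7.808960974216461
```

View pics/t4.png

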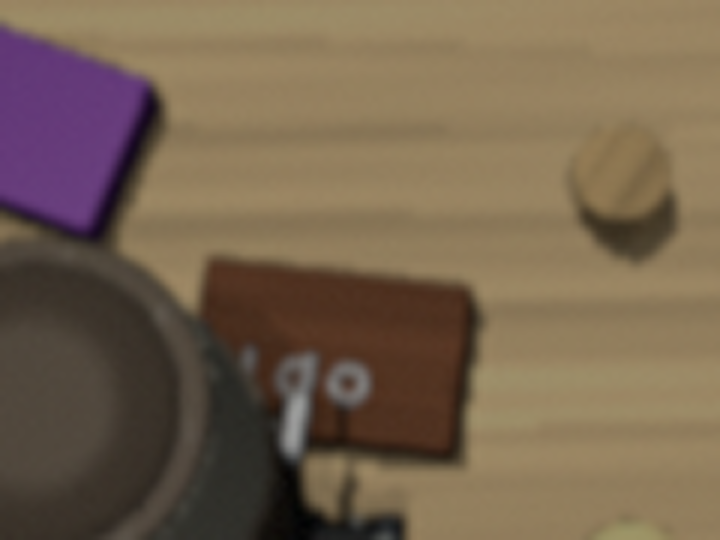

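View pics/s4c.png

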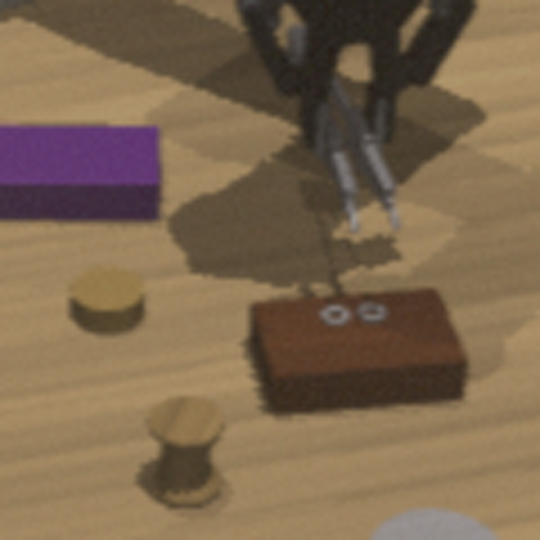

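Both views show the tweezers held level beside the block. In the scene crop the tips are at (353,229) and (397,227) and the eyelets at (335,315) and (372,312). In the top crop the tips are at (311,357) and (249,352) and the eyelets at (296,378) and (349,384). I'll cast rays to locate them.

Run:
```python
from h import *
d=get_image('top');e=get_image('scene')
T=lambda c:(225+(c[0]+.5)/6-.5,145+(c[1]+.5)/6-.5)
S=lambda c:(290+(c[0]+.5)/4.5-.5,120+(c[1]+.5)/4.5-.5)
def tri(a,b):
    A=[];B=[]
    for c,p in((d,T(a)),(e,S(b))):
        E=np.array(c['eye']);r=ray(c,*p,0)-E;r/=np.linalg.norm(r);P=np.eye(3)-np.outer(r,r);A.append(P);B.append(P@E)
    return np.linalg.lstsq(np.vstack(A),np.hstack(B),rcond=None)[0]
for n,a,b,z in(('L',(249,352),(397,226),87),('R',(311,357),(353,228),87),('ea',(296,377),(372,312),33),('eb',(349,384),(335,315),33)):
    print(n,'tri',tri(a,b).round(1),'top',ray(d,*T(a),z)[:2].round(1),'scene',ray(e,*S(b),z-(0 if z==33 else 1.5))[:2].round(1))
s=read_state();M=R.from_quat(s['ee_rot']).as_matrix();f=-M[:,0];y=M[:,1];p=s['position']
for sg in(1,-1): print('model tip',(p+80*f+sg*10.7*y)[:2])
```

```text
L tri [558.4 144.   88.9] top [559.1 145.4] scene [553.6 144.9]
R tri [555.6 120.   90.1] top [556.6 121.9] scene [549.1 120.9]
ea tri [558.5 133.5  32.9] top [558.8 134.5] scene [558.6 132.4]
eb tri [555.4 112.5  32.5] top [555.5 113.3] scene [555.9 111.4]
model tip [559.69651601 143.91456102]
model tip [557.03211674 122.68107436]
```

Request:
play_rows(series=[[0, -2, 0, 0, 0, -0.04], [-0.5, -3, 0, 0, 0, -0.06], [0, -2, 0, 0, 0, -0.07], [0, -1, -2, 0, 0, 0], [0, 0, -4, 0, 0, 0], [0, 0, -6, 0, 0, 0], [0, 0, -6, 0, 0, 0], [0, 0, -6, 0, 0, 0], [0, 0, -6, 0, 0, 0], [0, 0, -4, 0, 0, 0], [0, 0, -3, 0, 0, 0], [0, 0, -2, 0, 0, 0], [0, 0, 0, 0, 0, 0], [0, 0, 0, 0, 0, 0], [0, 0, 0, 0, 0, 0]], gripper=0.284)

```text
clock: 7.33
position: [478.6, 136.2, 76.1]
ee_rot: [0.071, 0.998, 0.0, 0.0]
contact_force: [0.5, 0.4, -0.4]
gripper_width: 24.5
grasp_force: 8.2
```

Run:
```python
from h import *
d=save('top','t5',(258,190,308,227),8); e=save('scene','s5',(345,170,395,207),8)
cv2.imwrite('pics/b5.png',np.hstack([cv2.imread('pics/t5.png'),cv2.imread('pics/s5.png')]))
s=read_state(); M=R.from_quat(s['ee_rot']).as_matrix(); print(s['position'],M[:,1],s['gripper_width'],s['contact_force'])
```

```text
[478.58993904 136.19410477  76.12294482] [1.40780685e-01 9.90040683e-01 4.95570138e-04] 24.167290556248254 [-0.06307052 -0.56147499 -0.45267075]
```

View pics/b5.png

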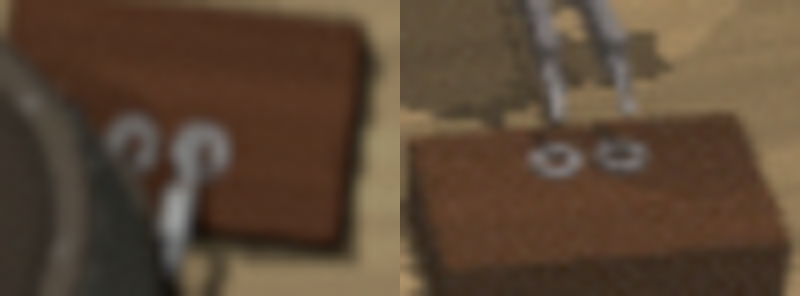

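Top half: the right tip sits over eyelet b, at about (197,153) against the ring centre (202,150). Scene half: the tip ends are at (158,120) and (228,112), above eyelets at (157,160) and (222,155). Next I'll get the residual numbers.

Run:
```python
from h import *
d=get_image('top');e=get_image('scene')
T=lambda c:(258+(c[0]+.5)/8-.5,190+(c[1]+.5)/8-.5)
S=lambda c:(345+(c[0]+.5)/8-.5,170+(c[1]+.5)/8-.5)
iT=lambda p:((np.array(p)-[258,190]+.5)*8-.5).round(0)
iS=lambda p:((np.array(p)-[345,170]+.5)*8-.5).round(0)
for n,t,s in(('a',(132,143),(222,155)),('b',(202,150),(157,160))):
    A=ray(d,*T(t),33)[:2];B=ray(e,*S(s),33)[:2];print(n,A.round(1),B.round(1))
    for z in(47,50): print(z,'ideal tip px top',iT(proj(d,[*A,z+4])),'scene',iS(proj(e,[*B,z])))
for n,s in(('L',(228,114)),('R',(158,120))):
    print(n,[ray(e,*S(s),z)[:2].round(1) for z in(47,50)])
print('R top',[ray(d,*T((197,153)),z)[:2].round(1) for z in (47,51)])
s=read_state();M=R.from_quat(s['ee_rot']).as_matrix();f=-M[:,0];y=M[:,1];p=s['position']
for sg in(1,-1): print('model tip',(p+80*f+sg*10.6*y)[:2])
# wire pixels: bright profile in scene near tips
im=np.load('pics/s5.npy').astype(int)
print(im.max(2)[178:194,360:376]);
```

```text
a [558.8 134.2] [558.6 132.5]
47 ideal tip px top [124. 132.] scene [225. 119.]
50 ideal tip px top [123. 131.] scene [226. 111.]
b [556.2 113.1] [555.8 111.8]
47 ideal tip px top [195. 139.] scene [160. 124.]
50 ideal tip px top [194. 138.] scene [160. 116.]
L [array([556.4, 134.3]), array([560.2, 132.6])]
R [array([553.7, 112. ]), array([557.5, 110.4])]
R top [array([552.8, 113.1]), array([552.1, 112.7])]
model tip [559.21097862 135.38127451]
model tip [556.2261435  114.39245142]
[[ 79  83  81 113 102  81  88  93  93  90  81  89 122 109  97  93]
 [ 82  85  89 117 110  86  78  86  96  95  86  86 117 106 100 100]
 [ 76  79  85 103 123 100  84  90 121 106  88  86 118 111 132 137]
 [ 78  73  80 101 135 117 123 129 132 132 131 128 122 116 126 132]
 [ 77  80  77  88 140 139 133 135 132 133 129 129 123 128 130 128]
 [ 88 112  97  83 135 130 124 128 128 128 127 128 120 133 135 128]
 [126 125  99  83 116 117 123 128 126 124 125 127 118 111 118 116]
 [126 123 107  84  77  92 103 105 107  88  85  90  90  89  87  85]
 [ 96  83  77  77  79  82  85  82  81  68  63  70  79  83  80  76]
 [ 88  78  64  78  84  84  80  80  76  77  79  73  84  88  85  79]
 [ 86  90  86  94 108 111 102  86  80  89 102  89  81  90 111  97]
 [ 93 115 122  96  84  88 122 109  90  92  98  81  73  83 103  97]
 [ 98 104 117 112  96 105 126 116  87  77  86 105 105 115 112  90]
 [ 94  87  93 112 121 121 106  96  92  86  82  82  79  85  84  84]
 [ 91  94  93  92  93  93  93  95  95  92  92  90  87  82  82  83]
 [ 90  94  94  91  94  95  93  94  96  96  97  94  94  95  90  86]]
```

Request:
play_rows(series=[[0, -0.4, 0, 0, 0, 0], [0, 0, 0, 0, 0, 0], [0, 0, 0, 0, 0, 0], [0, 0, 0, 0, 0, 0], [0, 0, 0, 0, 0, 0], [0, 0, 0, 0, 0, 0]], gripper=0.28)

```text
clock: 8.03
position: [478.4, 135.7, 75.8]
ee_rot: [0.071, 0.998, 0.0, -0.0]
contact_force: [-0.4, 0.3, 0.2]
gripper_width: 24.2
grasp_force: 8.5
```

Run:
```python
from h import *
A={}
for n,(x0,y0,x1,y1) in(('scene',(355,172,380,196)),('top',(268,198,293,222))):
    a=np.mean([get_image(n)['image'][...,::-1].astype(float) for _ in range(6)],0); np.save('pics/avg6_%s.npy'%n,a)
    c=np.clip(a[y0:y1,x0:x1]*1.4,0,255).astype(np.uint8)
    A[n]=cv2.resize(c,None,fx=16,fy=16,interpolation=cv2.INTER_CUBIC)
cv2.imwrite('pics/b6.png',np.hstack([A['top'],A['scene']]))
s=read_state();print(s['position'],s['gripper_width'],s['grasp_force'])
```

```text
[478.41417303 135.67686962  75.8085704 ] 24.087769891723084 8.476063013076782
```

View pics/b6.png

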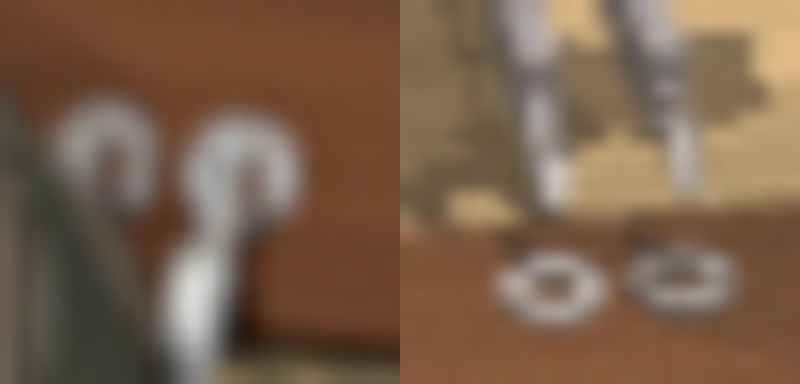

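The scene half shows tips at (553,203) and (687,196) above eyelets at (552,287) and (684,275). The spacing matches, and the tips are about 0.5 mm too far to -y. I'll nudge back and hold.

Request:
play_rows(series=[[0, 0.4, 0, 0, 0, 0], [0, 0, 0, 0, 0, 0], [0, 0, 0, 0, 0, 0], [0, 0, 0, 0, 0, 0], [0, 0, 0, 0, 0, 0], [0, 0, 0, 0, 0, 0], [0, 0, 0, 0, 0, 0], [0, 0, 0, 0, 0, 0], [0, 0, 0, 0, 0, 0], [0, 0, 0, 0, 0, 0], [0, 0, 0, 0, 0, 0], [0, 0, 0, 0, 0, 0], [0, 0, 0, 0, 0, 0], [0, 0, 0, 0, 0, 0], [0, 0, 0, 0, 0, 0], [0, 0, 0, 0, 0, 0], [0, 0, 0, 0, 0, 0], [0, 0, 0, 0, 0, 0], [0, 0, 0, 0, 0, 0], [0, 0, 0, 0, 0, 0]])

```text
clock: 10.3
position: [478.4, 136.1, 75.8]
ee_rot: [0.071, 0.998, 0.0, -0.0]
contact_force: [-0.3, -0.7, -0.7]
gripper_width: 24.0
grasp_force: 8.5
```

Request:
play_rows(series=[[0, 0, 0, 0, 0, 0], [0, 0, 0, 0, 0, 0], [0, 0, 0, 0, 0, 0], [0, 0, 0, 0, 0, 0], [0, 0, 0, 0, 0, 0], [0, 0, 0, 0, 0, 0], [0, 0, 0, 0, 0, 0], [0, 0, 0, 0, 0, 0], [0, 0, 0, 0, 0, 0], [0, 0, 0, 0, 0, 0], [0, 0, 0, 0, 0, 0], [0, 0, 0, 0, 0, 0], [0, 0, 0, 0, 0, 0], [0, 0, 0, 0, 0, 0], [0, 0, 0, 0, 0, 0], [0, 0, 0, 0, 0, 0], [0, 0, 0, 0, 0, 0], [0, 0, 0, 0, 0, 0], [0, 0, 0, 0, 0, 0], [0, 0, 0, 0, 0, 0]])

```text
clock: 11.97
position: [478.4, 136.1, 75.8]
ee_rot: [0.071, 0.998, -0.0, -0.0]
contact_force: [-0.3, 0.1, -0.8]
gripper_width: 24.0
grasp_force: 8.5
```

Run:
```python
from h import *
s=read_state();print(s['clock'],s['position'],s['gripper_width'],s['grasp_force'])
a=np.load('pics/avg6_scene.npy');b=np.mean([get_image('scene')['image'][...,::-1].astype(float) for _ in range(4)],0)
print('mean change at tips',abs(a-b)[172:196,355:380].mean())
print(job_done())
```

```text
11.9667 [478.39799493 136.0678495   75.80670461] 23.957164872218296 8.476061671972275
mean change at tips 1.7975
the job is handed in; nothing more can be done
None
```

I handed the job in at about 12 s, still holding the tweezers level, one point over each eyelet to within about 1 mm by the camera images and roughly 15 mm above them, after holding the gap steady for over 3 s; no verdict came back.

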